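Close down the rabbits' feeding bench

TASK

Close the feeding bench down for the night so that no mice get at it: press the thumb latch so that the treat tub pops open, put every hay brick that is lying in the dispenser's catch tray into the tub, and then snap the tub's lid shut. Also nest all the domed bowl covers upside down in one another, each sitting level in the next larger one, with the largest at the bottom standing on the bench. Leave the bowl, brush, scoop and dustpan where they are.

Things in the scene. Friction and masses are not known exactly. Their poses are not given: they have to be found in the camera images.
- tub: Green plastic treat tub, open-topped box 190 (its x) by 160 (its y) by 100 mm high, walls and floor 4 mm, fixed to the bench. Origin: centre of its underside; z up; its front, with the thumb latch, faces its -x; the lid is hinged along its +x rim.
- tub_lid (a joint): White sprung lid of the tub, 192 by 166 mm, 8 mm thick, top 108 mm above the bench when shut. Angle about its hinge: 0 shut, grows as it swings up, stop at 1.5 rad (upright). A spring drives it open (0.4 N m shut, 0.1 at the stop): it stays shut only when the latch tooth has clicked over the tongue at its front edge, which takes 5 to 10 N there. Below 0.02 when latched.
- tub_lid_hinge (a point): Hinge line of the lid at mid width, fixed to the tub: 95 mm to the tub's +x from its origin, 100 mm up. Axes as the tub's; the hinge runs along the tub's y.
- tub_lid_press (a point): Point on the lid's outer (upper) face at mid width, 165 mm from the hinge and 29 mm inside the front edge; moves with the lid. Its z is the outward normal of the lid's outer face. A good place to push the lid shut.
- tub_latch (a joint): Orange rocking thumb latch at the middle of the tub's front. 0 = at rest, tooth over the lid; grows as its pad is pressed down, stop at 0.30 rad. It lets the lid go at about 0.15 rad (pad 7 mm down, 3 to 4 N on the pad; the stop, 13 mm down, at 4 to 5 N). Springs back by itself.
- tub_latch_pad (a point): Where to press straight down: top of the orange pad, 92 mm above the bench, 61 mm before (-x) the tub's front wall. The pad is 52 mm (tub's x) by 50 mm (tub's y); this point is 11 mm from its outer edge. 34 mm behind this point the tooth of the latch stands up to 132 mm above the bench.
- dispenser: Aluminium treat dispenser, fixed to the bench: a shallow catch tray 130 (its x) by 250 (its y) mm outside with a 5 mm floor and walls only 18 mm high, and behind it (its +x) a low chute and, from 115 to 205 mm from the origin, the hopper, 220 mm wide, 200 mm high with its lid handle. Origin: centre of the tray's underside; z up; its open front faces its -x.
- brick1: Pressed-hay treat brick, straw-brown, rigid, 66 (its x) by 38 (its y) by 36 mm (its z), about 80 g. Origin: centre of its underside as built (18 mm below its middle). Lies in the dispenser's catch tray. May be absent.
- brick2: Pressed-hay treat brick, straw-brown, rigid, 66 (its x) by 38 (its y) by 36 mm (its z), about 80 g. Origin: centre of its underside as built (18 mm below its middle). Lies in the dispenser's catch tray. May be absent.
- brick3: Pressed-hay treat brick, straw-brown, rigid, 66 (its x) by 38 (its y) by 36 mm (its z), about 80 g. Origin: centre of its underside as built (18 mm below its middle). Lies in the dispenser's catch tray. May be absent.
- cover_A: Domed steel bowl cover, red rim and knob, 144 mm across, 56 mm tall, lying upside down on its knob. Origin: centre of the knob's flat end; z points to the open rim. Knob 60 mm across, 18 mm tall. Rim band 8 mm thick, outer radius 72, at z 42 to 56 mm, to pinch; below it the wall slopes in. Inner floor at z 22 mm, 90 mm across: a smaller cover nests with its knob on it, 22 mm higher.
- cover_B: Domed steel bowl cover, orange rim and knob, 132 mm across, 56 mm tall, lying upside down on its knob. Origin: centre of the knob's flat end; z points to the open rim. Knob 55 mm across, 18 mm tall. Rim band 8 mm thick, outer radius 66, at z 42 to 56 mm, to pinch; below it the wall slopes in. Inner floor at z 22 mm, 78 mm across: a smaller cover nests with its knob on it, 22 mm higher. May be absent.
- cover_C: Domed steel bowl cover, green rim and knob, 120 mm across, 56 mm tall, lying upside down on its knob. Origin: centre of the knob's flat end; z points to the open rim. Knob 50 mm across, 18 mm tall. Rim band 8 mm thick, outer radius 60, at z 42 to 56 mm, to pinch; below it the wall slopes in. Inner floor at z 22 mm, 66 mm across: a smaller cover nests with its knob on it, 22 mm higher. May be absent.
- cover_D: Domed steel bowl cover, blue rim and knob, 108 mm across, 56 mm tall, lying upside down on its knob. Origin: centre of the knob's flat end; z points to the open rim. Knob 45 mm across, 18 mm tall. Rim band 8 mm thick, outer radius 54, at z 42 to 56 mm, to pinch; below it the wall slopes in. Inner floor at z 22 mm, 54 mm across: a smaller cover nests with its knob on it, 22 mm higher. May be absent.
- bowl: Blue ceramic feeding bowl, 136 mm across, 55 mm high, with a yellow ball (68 mm) lying in it; not part of the job. Origin: centre of its underside.
- brush: Wooden grooming brush, 170 by 58 by 40 mm, lying bristles down; not part of the job. Origin: centre of its underside.
- scoop: Aluminium scoop, pan 120 by 70 mm, handle 110 mm to its -x; not part of the job. Origin: centre of the pan's underside.
- dustpan: Steel dustpan, 190 by 210 by 55 mm, short handle; not part of the job. Origin: centre of its underside.
Things that resemble listed ones, but are neither listed nor needed, are in the scene too. What is shaped like the brick3 but orange or red is not meant.

How it is judged:
On the way, in this order (a step that is already met when the one before it is completed fails the run):
1. the tub's lid has popped open (value of joint tub_lid above 1 rad), for 0.2 s.
2. every hay brick is in the open tub (x of brick1 in the frame of tub between -0.092 and 0.092 m and y of brick1 in the frame of tub between -0.077 and 0.077 m and z of brick1 in the frame of tub between 0 and 0.095 m and x of brick2 in the frame of tub between -0.092 and 0.092 m and y of brick2 in the frame of tub between -0.077 and 0.077 m and z of brick2 in the frame of tub between 0 and 0.095 m and x of brick3 in the frame of tub between -0.092 and 0.092 m and y of brick3 in the frame of tub between -0.077 and 0.077 m and z of brick3 in the frame of tub between 0 and 0.095 m and value of joint tub_lid above 0.5 rad), for 0.2 s.
3. the tub is snapped shut on the bricks (x of brick1 in the frame of tub between -0.092 and 0.092 m and y of brick1 in the frame of tub between -0.077 and 0.077 m and z of brick1 in the frame of tub between 0 and 0.095 m and x of brick2 in the frame of tub between -0.092 and 0.092 m and y of brick2 in the frame of tub between -0.077 and 0.077 m and z of brick2 in the frame of tub between 0 and 0.095 m and x of brick3 in the frame of tub between -0.092 and 0.092 m and y of brick3 in the frame of tub between -0.077 and 0.077 m and z of brick3 in the frame of tub between 0 and 0.095 m and value of joint tub_lid below 0.04 rad), for 0.3 s.
At the end, for the whole second after the job is handed in: All bricks in the tub below its rim, lid latched (under 0.04 rad); largest cover on the bench, all covers nested hollow side up within 7 degrees of level, each knob within 5 mm of the inner floor below it, axes within 12 mm of the next size (6 mm more per size skipped), at rest (all of step 3 and height (world z) of cover_A below 0.012 m and angle between each of cover_A, cover_B, cover_C, cover_D's own z axis and vertical below 0.12 rad and linear speed of each of cover_A, cover_B, cover_C, cover_D below 0.02 m/s and horizontal distance between cover_A and cover_B below 0.012 m and z of cover_B in the frame of cover_A between 0.017 and 0.027 m and horizontal distance between cover_A and cover_C below 0.018 m and z of cover_C in the frame of cover_A between 0.017 and 0.049 m and horizontal distance between cover_A and cover_D below 0.024 m and z of cover_D in the frame of cover_A between 0.017 and 0.071 m and horizontal distance between cover_B and cover_C below 0.012 m and z of cover_C in the frame of cover_B between 0.017 and 0.027 m and horizontal distance between cover_B and cover_D below 0.018 m and z of cover_D in the frame of cover_B between 0.017 and 0.049 m and horizontal distance between cover_C and cover_D below 0.012 m and z of cover_D in the frame of cover_C between 0.017 and 0.027 m); the robot touches nothing.
It fails at once if the bowl is moved more than 40 mm (distance of bowl from where it was at the start of the episode above 0.04 m).
It fails at once if the brush is moved more than 40 mm (distance of brush from where it was at the start of the episode above 0.04 m).
It fails at once if the scoop is moved more than 40 mm (distance of scoop from where it was at the start of the episode above 0.04 m).
It fails at once if the dustpan is moved more than 40 mm (distance of dustpan from where it was at the start of the episode above 0.04 m).
Of brick1, brick2, brick3 only 2 to 3 are there at a start; the rules pass over those that are not, and their reading is None.
Of cover_B, cover_C, cover_D only 2 to 3 are there at a start; the rules pass over those that are not, and their reading is None.
At some moment in a run one of brick1, brick2, brick3, cover_A, cover_B, cover_C, cover_D may be knocked a few centimetres aside while the robot is not near it.
It also fails if it takes over 210 s, if anything falls off the work surface, if the arm or the gripper's body presses on something with over 40 N, if the wrist force passes 120 N, or if a joint passes its speed limit or range.

ROBOT

A 7-joint arm with a two-finger parallel gripper is mounted at the origin on the work surface. World frame = base frame: x ahead of the robot, y to its left, z up, the work surface at z = 0. Lengths are in m, angles in rad, forces in N, time in s.
With the tool pointing down it reaches from about 0.35 to 0.9 m from the base axis. Payload 8.1 kg.
Tool frame: the origin (TCP) lies midway between the tips of the shut fingers; the grasp point (between the pads) lies arm.grasp_offset behind it (arm.grasp_offset is the distance from the TCP to the grasp point, in m); z points along the fingers, y is the line along which they close (so a half turn about z gives the same grasp; the last joint's range is limited). The gripper opens to 92 mm and grips with 3 to 60 N. Pads are 19 mm wide; open, the fingers measure 130 mm over their backs; the gripper's body (75 mm by 190 mm) begins 47 mm behind the grasp point.
Start: joints at [-1.359, 0.434, 0.025, 1.573, -0.012, 1.134, -0.075], TCP at [0.194, 0.594, 0.199] pointing down, gripper open.
Joint ranges: [-2.62, 2.62], [-0.44, 2.09], [-1.27, 1.32], [0.08, 2.57], [-1.32, 4.46], [0.12, 2], [-2.74, 2.74]. Speed limits (rad/s): [2.22, 2.22, 3.01, 3.01, 3.14, 3.14, 3.14].

INTERFACE

Orientations are given as a rotation vector (axis times angle).
In Python, from cell import observe, imaging, arm gives the robot as it stands.
- The arm moves only by the tool apply_moves, never from a script. Its argument "commands" is a list of rows, each a list of 5 numbers: the opening in per cent of the stroke, from 0 (shut) to 100 (fully open), then the shift along the world's x, y, z in units of 0.06 m (1.0 is 0.06 m), then the turn about the world's z in units of 0.5 rad (1.0 is 0.5 rad). A call has 1 to 12 rows; each row shifts and turns the commanded pose from where the row before left it; what a row does not reach is not made up. A row lasts 1/8 s, in which the tool goes at most 62.5 mm and 10.7 degrees, less where a joint would pass 70% of its speed; a pose out of reach is approached as far as the arm can. A call with a number of a shift or a turn outside -1 to 1 is refused whole. A call with a gripper value outside its range is refused whole. The fingers move at their own pace and stop on an object; "newtons" is the grip in N (left out, the last holds). Time passes only in rows, so rows that do not move let the fingers close. It gives the time, the measured TCP pose, the force, the opening and the grip force at its end, in the units of the state.
- observe(): the state, without advancing time (a new reading comes with each control period).
- imaging.get_image(name): name is "scene" or "top" or "wrist"; returns (picture, depth): 480x640x3 uint8, red, green, blue; 480x640 float32, m along the optical axis (not along the pixel's ray), 0 where there is no reading.
- imaging.camera_params(name): a dict with "camera_matrix" (3x3 intrinsics, pixels), "origin" and "rotation" of the camera in the world; the wrist camera has in their place "tool_from_camera" (4x4, takes a point from camera to tool coordinates, whose origin is the TCP and whose axes are the flange's). Camera axes: x right, y up, looking along -z (the intrinsics and any distortion apply to the point x, -y, -z); pixel columns grow to the right and rows downward; lengths in m; the calibration is good to about 2 mm. A picture is of the moment at which its call begins: read the wrist's pose just before it. camera_params takes no time and is no camera call.
- arm.sign_off(): hands the job in; it is judged then, once.
The state is a dict: "clock": time; "joints": joint angles; "dq": joint speeds; "joint_efforts": joint torques, N m; "position": TCP position; "ee_rot": TCP orientation; "force": force on the tool from outside, world axes, zero at the start; "ft_torque": the same for the moment, N m; "width": opening from 0.0 (shut) to 1.0 (fully open); "gripper_force": force on a finger pad.
Only numpy, scipy, OpenCV 4.12 (cv2) and the standard library are available. Lean on these libraries where they do the work, as an engineer would, in place of code of your own. Each camera call takes 0.05 s, during which the arm holds its last target. There are 200 camera calls.

## Working session

There is one attempt and no reset: what is moved stays moved. The work goes in short steps, Python scripts to look and compute and a tool call to move; the robot and the scene stay as the last step left them, time stands still between calls to the robot, and variables do not carry over. Pictures are saved under pics/ and viewed, at most 14 in all, crops included, and the job is handed in when it is done.

Besides the shell and the picture viewer there is one more tool, called after ">>>" by a JSON object that holds its "api" and its "payload". apply_moves: Moves the arm, as the interface text tells. Its arguments: {"type":"object","properties":{"commands":{"type":"array"},"newtons":{"type":"number"}},"required":["commands"]}

```bash
ls; mkdir -p pics; cat > h.py <<'E'
import numpy as np, cv2
from cell import observe, imaging, arm
from scipy.spatial.transform import Rotation as R
def cloud(name):
    s=observe(); im,d=imaging.get_image(name); p=imaging.camera_params(name)
    K=np.array(p["camera_matrix"]); v,u=np.mgrid[:480,:640]
    pt=cv2.undistortPoints(np.stack([u,v],-1).reshape(-1,1,2).astype(float),K,np.array(p.get("distortion",np.zeros(5)),float)).reshape(480,640,2)
    P=np.stack([pt[...,0]*d,-pt[...,1]*d,-d],-1)
    if "origin" in p: W=P@np.array(p["rotation"]).reshape(3,3).T+np.array(p["origin"])
    else:
        T=np.array(p["tool_from_camera"]); W=P@T[:3,:3].T+T[:3,3]
        W=W@R.from_rotvec(s["ee_rot"]).as_matrix().T+np.array(s["position"])
    W[d==0]=np.nan
    return im,W
def save(n,im): cv2.imwrite("pics/"+n,im[...,::-1])
E
python3 - <<'E'
from h import *
for n in("top","scene"):
    im,W=cloud(n); save(n+"0.png",im); np.savez(n+"0.npz",im=im,W=W)
    p=imaging.camera_params(n); print({k:(np.round(v,3).tolist() if k!='x' else v) for k,v in p.items()})
print(observe(),arm.grasp_offset)
print(imaging.camera_params("wrist"))
E
```

```text
picsTraceback (most recent call last):
  File "<stdin>", line 3, in <module>
  File "h.py", line 9, in cloud
    if "origin" in p: W=P@np.array(p["rotation"]).reshape(3,3).T+np.array(p["origin"])
                          ~~~~~~~~~~~~~~~~~~~~~~~~~~~~~~~^^^^^
ValueError: cannot reshape array of size 3 into shape (3,3)
```

Rotation is a rotation vector.

```bash
sed -i 's/np.array(p\["rotation"\]).reshape(3,3).T/R.from_rotvec(p["rotation"]).as_matrix().T/' h.py
python3 - <<'E'
from h import *
for n in("top","scene"):
    im,W=cloud(n); save(n+"0.png",im); np.savez(n+"0.npz",im=im,W=W)
    p=imaging.camera_params(n); print({k:np.round(v,3).tolist() for k,v in p.items()})
print(observe(),arm.grasp_offset)
print(imaging.camera_params("wrist"))
E
```

```text
{'camera_matrix': [[481.967, 0.0, 318.041], [0.0, 481.967, 240.288], [0.0, 0.0, 1.0]], 'origin': [0.48, -0.088, 1.431], 'rotation': [0.03, -0.027, -1.584]}
{'camera_matrix': [[523.767, 0.0, 314.98], [0.0, 523.767, 245.045], [0.0, 0.0, 1.0]], 'origin': [1.044, -0.978, 1.283], 'rotation': [0.704, 0.178, 0.487]}
{'clock': 0.15, 'joints': array([-1.35861985,  0.43503048,  0.02500216,  1.57386988, -0.01159596,
        1.13402708, -0.07507053]), 'dq': array([ 3.42173894e-04, -3.16598048e-03,  3.40963440e-04, -2.33816673e-03,
       -5.68749193e-04,  1.37085026e-03, -1.51636100e-05]), 'joint_efforts': array([ 2.37522356e-03, -6.68253136e+01,  9.86239426e-01, -3.14692104e+01,
       -6.03898801e-02,  3.93407210e-02,  7.96135168e-05]), 'position': array([0.19343672, 0.59386848, 0.19795282]), 'ee_rot': array([-4.92498168e-01, -3.10268394e+00,  1.86629744e-03]), 'force': array([ 0.23038974, -0.6437076 , -0.44269249]), 'ft_torque': array([ 0.01348346, -0.00753477,  0.01705358]), 'gripper_force': 0.0, 'width': 1.000362379698236} 0.0188
{'camera_matrix': array([[386.208439  ,   0.        , 321.14813991],
       [  0.        , 386.208439  , 236.29681092],
       [  0.        ,   0.        ,   1.        ]]), 'tool_from_camera': array([[-6.69042729e-04,  9.69451015e-01,  2.45284083e-01,
         6.57829135e-02],
       [ 9.99998881e-01,  9.76797228e-04, -1.13303351e-03,
        -7.40529258e-05],
       [-1.33801330e-03,  2.45283050e-01, -9.69450584e-01,
        -1.86235993e-01],
       [ 0.00000000e+00,  0.00000000e+00,  0.00000000e+00,
         1.00000000e+00]])}
```

View pics/top0.png

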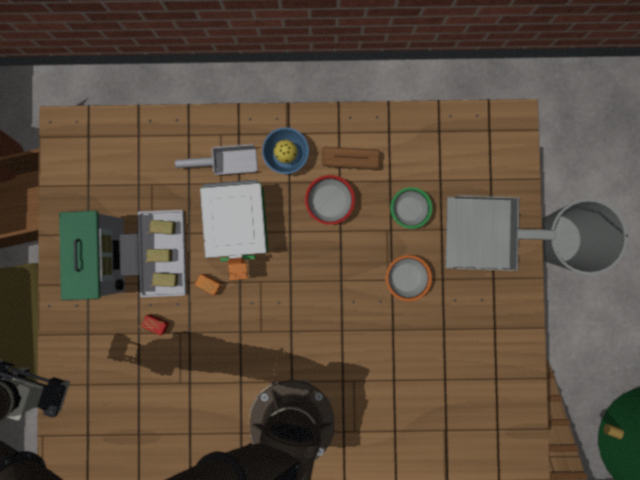

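View pics/scene0.png

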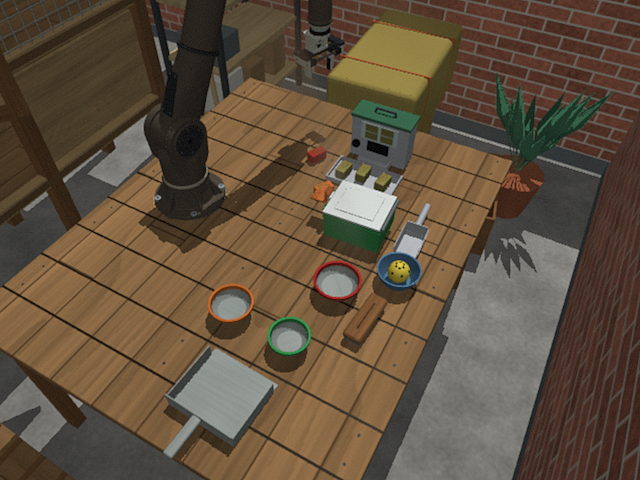

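The top view shows the tub lid at (233,219) with its latch toward the robot at (238,268), and the tray at (162,253) holding three bricks. Covers: A red (330,200), B orange (409,278), C green (411,208). The orange and red bricks at (207,285) and (155,324) are decoys.

```bash
cat > m.py <<'E'
from h import *
import sys
def circ(W,im,cx,cy,hue,z0=.046,z1=.064,r=.1):
    hsv=cv2.cvtColor(im,cv2.COLOR_RGB2HSV)
    m=(np.hypot(W[...,0]-cx,W[...,1]-cy)<r)&(hsv[...,1]>110)&(hsv[...,2]>50)&(W[...,2]>z0)&(W[...,2]<z1)
    h=hsv[...,0].astype(int); m&=(np.minimum((h-hue)%180,(hue-h)%180)<8)
    p=W[m]
    from scipy.optimize import least_squares
    f=least_squares(lambda q:np.hypot(p[:,0]-q[0],p[:,1]-q[1])-q[2],[cx,cy,.06],loss='soft_l1',f_scale=.003).x
    return len(p),f.round(4),np.median(p[:,2]).round(4)
def rect(W,m):
    p=W[m][:,:2].astype(np.float32); c,s,a=cv2.minAreaRect(p*1000); return m.sum(),np.round(c,1),np.round(s,1),round(a,1),np.nanmedian(W[m][:,2]).round(4)
def comps(W,m,mn=20):
    n,l=cv2.connectedComponents(m.astype(np.uint8))
    for i in range(1,n):
        if (l==i).sum()>=mn: print(rect(W,l==i), 'px',np.argwhere(l==i).mean(0).round()[::-1])
E
python3 - <<'E'
from m import *
for n in("top","scene"):
    D=np.load(n+"0.npz"); im,W=D['im'],D['W']; hsv=cv2.cvtColor(im,cv2.COLOR_RGB2HSV); Z=W[...,2]
    print(n); 
    t=np.load("top0.npz")['W']
    for nm,px,h in(("A",(330,200),0),("B",(409,278),10),("C",(411,208),70)):
        c=np.nanmean(t[px[1]-3:px[1]+3,px[0]-3:px[0]+3].reshape(-1,3),0); print(nm,c.round(3),circ(W,im,c[0],c[1],h))
    X,Y=W[...,0],W[...,1]
    on=(X>.2)&(X<.85)&(Y>-.7)&(Y<.75)
    print("lid");comps(W,on&(Z>.098)&(Z<.118)&(hsv[...,1]<60)&(hsv[...,2]>120),300)
    print("orange");comps(W,on&(hsv[...,0]<14)&(hsv[...,1]>170)&(hsv[...,2]>120)&(Z>.02)&(Z<.14),12)
    print("straw");comps(W,on&(hsv[...,0]>17)&(hsv[...,0]<30)&(hsv[...,1]>80)&(hsv[...,2]>60)&(Z>.03)&(Z<.05)&(Y>.2),20)
    print("tray");comps(W,on&(hsv[...,1]<60)&(Z>.012)&(Z<.026)&(Y>.2),20)
    print("hopper");comps(W,on&(Y>.25)&(Z>.13),50)
    g=(hsv[...,0]>50)&(hsv[...,0]<85)&(hsv[...,1]>100)
    print("green");comps(W,on&g&(Z>.02),12)
E
```

```text
top
A [ 0.651 -0.121  0.023] (453, array([ 0.6465, -0.1204,  0.067 ]), np.float64(0.0565))
B [ 0.42  -0.347  0.023] (432, array([ 0.4203, -0.341 ,  0.061 ]), np.float64(0.0563))
C [ 0.624 -0.358  0.023] (263, array([ 0.6204, -0.3518,  0.0546]), np.float64(0.0564))
lid
(np.int64(4196), array([585.3, 148.4]), array([202.2, 166. ]), 4.1, np.float64(0.1104)) px [233. 220.]
orange
(np.int64(210), array([ 648.2, -119.9]), array([134.9, 138.7]), 89.0, np.float64(0.0569)) px [330. 198.]
(np.int64(204), array([ 419.8, -347.8]), array([116.2, 126.4]), 82.8, np.float64(0.0571)) px [417. 279.]
(np.int64(35), array([471.1, 138. ]), array([ 7.2, 34.5]), 3.7, np.float64(0.1301)) px [236. 262.]
(np.int64(17), array([424.6, 233.7]), array([45.6,  3.6]), 60.6, np.float64(0.0367)) px [208. 279.]
(np.int64(54), array([282.6, 374.4]), array([20.9, 36.1]), 45.1, np.float64(0.0366)) px [160. 328.]
straw
(np.int64(252), array([577.4, 367.6]), array([66.1, 34.9]), 88.0, np.float64(0.0418)) px [161. 227.]
(np.int64(260), array([494.5, 377.1]), array([66.7, 34.7]), 89.2, np.float64(0.0415)) px [158. 255.]
(np.
[... 2758 characters left out ...]
6, 211.6]), array([70.7, 14.1]), 4.2, np.float64(0.0195)) px [415. 230.]
hopper
(np.int64(1199), array([227.9, 585.7]), array([199.5,  55.8]), 90.0, np.float64(0.372)) px [325.  35.]
(np.int64(1735), array([497. , 529.3]), array([231.8, 116.7]), 1.5, np.float64(0.1792)) px [384. 120.]
green
(np.int64(1031), array([497.4, 531.7]), array([228.8, 112. ]), 1.5, np.float64(0.1813)) px [386. 116.]
(np.int64(476), array([672.5, 125.3]), array([192.4,  92.6]), 60.8, np.float64(0.055)) px [370. 235.]
(np.int64(296), array([554.,  64.]), array([107. ,  14.9]), 5.3, np.float64(0.049)) px [334. 227.]
(np.int64(428), array([ 621.1, -354.3]), array([117.8, 118.7]), 61.9, np.float64(0.0533)) px [288. 335.]
```

>>> {"api": "apply_moves", "payload": {"commands": [[0,0,0,0.8,0],[0,0.2,-0.76,0,0.2],[0,0.42,-0.76,0,0.2],[0,0.42,-0.76,0,0.2],[0,0.42,-0.76,0,0.18],[0,0.42,-0.76,0,0],[0,0.42,-0.76,0,0],[0,0.42,-0.76,0,0],[0,0.42,-0.76,0,0],[0,0.42,-0.76,0,0],[0,0.42,-0.76,0,0],[0,0,0,0,0]]}}

```text
clock: 1.65
position: [0.4338, 0.1343, 0.2466]
ee_rot: [-0.107, 3.139, -0.002]
force: [-0.9, 0.8, -0.1]
width: 0.0
gripper_force: 0.0
```

```bash
cat >> h.py <<'E'
def yaw():
    s=observe(); M=R.from_rotvec(s["ee_rot"]).as_matrix(); return np.degrees(np.arctan2(M[1,1],M[0,1])).round(2)
E
python3 - <<'E'
from m import *
print(yaw(),observe()['joints'].round(2))
im,W=cloud("wrist"); save("w1.png",im)
hsv=cv2.cvtColor(im,cv2.COLOR_RGB2HSV); Z=W[...,2]
comps(W,(hsv[...,0]<18)&(hsv[...,1]>130)&(Z>.07)&(Z<.15),50)
E
```

```text
93.9 [-0.66  0.1   0.27  1.91 -0.03  1.13  1.26]
(np.int64(3408), array([454.6, 141.6]), array([60.4, 49.8]), 4.1, np.float64(0.0925)) px [327. 235.]
```

View pics/w1.png

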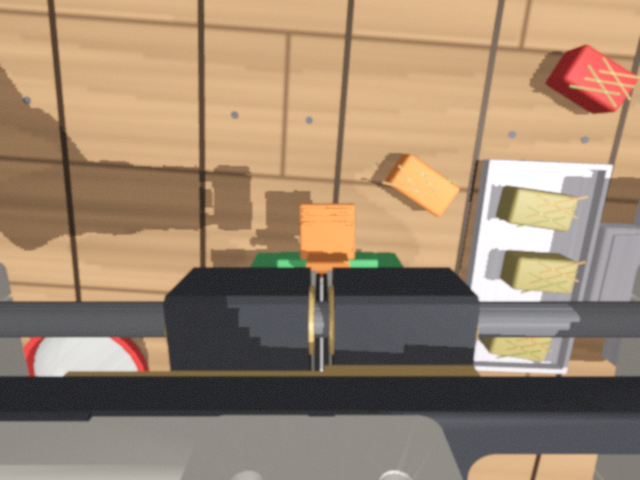

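The wrist view shows the orange pad at (327,235), directly in line with the shut fingers at (322,315), so I can press now.

>>> {"api": "apply_moves", "payload": {"commands": [[0,0,0.07,-0.6,0],[0,0,0,-0.6,0],[0,0,0,-0.6,0],[0,0,0,-0.6,0],[0,0,0,-0.1,0],[0,0,0,-0.1,0],[0,0,0,-0.1,0],[0,0,0,-0.05,0],[0,0,0,0,0]]}}

```text
clock: 2.82
position: [0.4325, 0.1426, 0.0818]
ee_rot: [-0.118, 3.139, 0.0]
force: [0.5, -0.1, 0.1]
width: 0.004
gripper_force: 0.0
```

```bash
python3 - <<'E'
from m import *
im,W=cloud("scene"); save("s2.png",im[100:300,220:520].repeat(2,0).repeat(2,1))
E
```

```text
(no output)
```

View pics/s2.png

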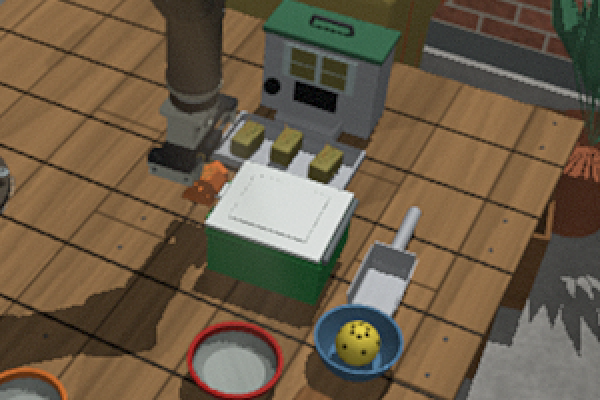

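The scene crop shows the lid still shut and the fingers just in front of the pad. There's no contact force, so I'll look from the wrist.

```bash
python3 - <<'E'
from m import *
im,W=cloud("wrist"); save("w3.png",im)
hsv=cv2.cvtColor(im,cv2.COLOR_RGB2HSV); Z=W[...,2]
comps(W,(hsv[...,0]<18)&(hsv[...,1]>130)&(Z>.05)&(Z<.15),50)
im,W=cloud("top");hsv=cv2.cvtColor(im,cv2.COLOR_RGB2HSV); Z=W[...,2]
comps(W,(hsv[...,0]<18)&(hsv[...,1]>130)&(Z>.05)&(Z<.15),5)
E
```

```text
(np.int64(935), array([427.8, 138.8]), array([10.1, 48.5]), 0.2, np.float64(0.0913)) px [315. 265.]
(np.int64(426), array([ 647.1, -121.2]), array([140.4, 140.5]), 43.9, np.float64(0.0567)) px [330. 199.]
(np.int64(402), array([ 419.9, -342.2]), array([129.3, 130.1]), 11.0, np.float64(0.0567)) px [410. 279.]
(np.int64(75), array([475.7, 135.9]), array([43.2, 16.2]), 84.4, np.float64(0.1255)) px [237. 261.]
```

View pics/w3.png

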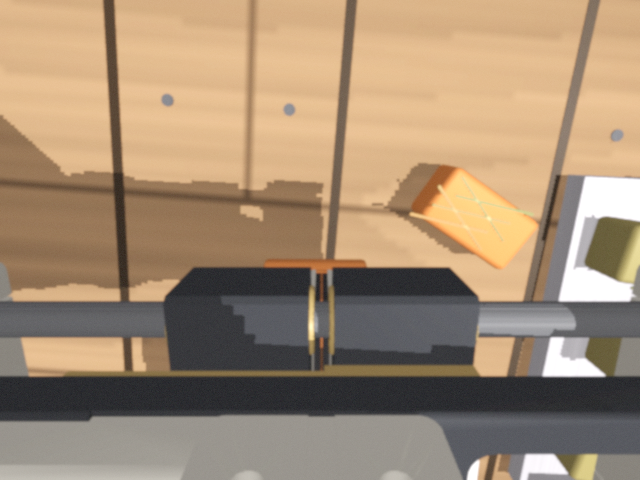

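>>> {"api": "apply_moves", "payload": {"commands": [[0,0,0,-0.05,0],[0,0,0,-0.05,0],[0,0,0,0,0]]}}

```text
clock: 3.35
position: [0.4321, 0.1424, 0.0753]
ee_rot: [0.118, -3.139, 0.0]
force: [0.3, -0.0, -0.4]
width: 0.002
gripper_force: 0.0
```

```bash
python3 - <<'E'
from m import *
im,W=cloud("wrist")
# finger geometry in tool frame from depth
s=observe(); M=R.from_rotvec(s["ee_rot"]).as_matrix(); L=(W-s["position"])@M
for r in range(256,390,6): print(r,[tuple((L[r,c]*1000).round(0)) for c in (280,315,322,340)])
E
```

```text
256 [(np.float64(-15.0), np.float64(-29.0), np.float64(76.0)), (np.float64(-15.0), np.float64(-4.0), np.float64(75.0)), (np.float64(-15.0), np.float64(1.0), np.float64(77.0)), (np.float64(nan), np.float64(nan), np.float64(nan))]
262 [(np.float64(-19.0), np.float64(-29.0), np.float64(75.0)), (np.float64(-19.0), np.float64(-4.0), np.float64(75.0)), (np.float64(-19.0), np.float64(1.0), np.float64(75.0)), (np.float64(-19.0), np.float64(14.0), np.float64(74.0))]
268 [(np.float64(36.0), np.float64(-10.0), np.float64(-100.0)), (np.float64(8.0), np.float64(-3.0), np.float64(-16.0)), (np.float64(7.0), np.float64(1.0), np.float64(-15.0)), (np.float64(36.0), np.float64(4.0), np.float64(-100.0))]
274 [(np.float64(36.0), np.float64(-9.0), np.float64(-105.0)), (np.float64(11.0), np.float64(-2.0), np.float64(-34.0)), (np.float64(9.0), np.float64(0.0), np.float64(-29.0)), (np.float64(36.0), np.float64(4.0), np.float64(-104.0))]
280 [(np.float64(36.0), np.float64(-9.0), np.float64(-108.0)), (np.float64(11.0), np.float64(-2.0), np.float64(-41.0)), (np.float64(8.0), np.float64(0.0), np.float64(-32.0)),
[... 3569 characters left out ...]
[(np.float64(25.0), np.float64(-7.0), np.float64(-125.0)), (np.float64(25.0), np.float64(-1.0), np.float64(-126.0)), (np.float64(26.0), np.float64(0.0), np.float64(-127.0)), (np.float64(25.0), np.float64(3.0), np.float64(-126.0))]
382 [(np.float64(26.0), np.float64(-7.0), np.float64(-129.0)), (np.float64(25.0), np.float64(-1.0), np.float64(-128.0)), (np.float64(26.0), np.float64(0.0), np.float64(-129.0)), (np.float64(25.0), np.float64(3.0), np.float64(-128.0))]
388 [(np.float64(25.0), np.float64(-7.0), np.float64(-130.0)), (np.float64(26.0), np.float64(-1.0), np.float64(-131.0)), (np.float64(25.0), np.float64(0.0), np.float64(-130.0)), (np.float64(26.0), np.float64(3.0), np.float64(-130.0))]
```

>>> {"api": "apply_moves", "payload": {"commands": [[0,0,0,-0.05,0],[0,0,0,-0.05,0],[0,0,0,0,0]]}}

```text
clock: 3.78
position: [0.4321, 0.1424, 0.0693]
ee_rot: [0.118, -3.139, 0.0]
force: [-0.2, -0.0, -0.5]
width: 0.009
gripper_force: 0.0
```

>>> {"api": "apply_moves", "payload": {"commands": [[0,0,0,-0.05,0],[0,0,0,-0.05,0],[0,0,0,0,0]]}}

```text
clock: 4.15
position: [0.4323, 0.1425, 0.0634]
ee_rot: [0.118, -3.139, 0.0]
force: [0.2, -0.2, 0.2]
width: 0.003
gripper_force: 0.3
```

```bash
python3 - <<'E'
from m import *
im,W=cloud("scene"); save("s4.png",cv2.resize(im[110:250,270:450],None,fx=4,fy=4,interpolation=cv2.INTER_CUBIC))
E
```

```text
(no output)
```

View pics/s4.png

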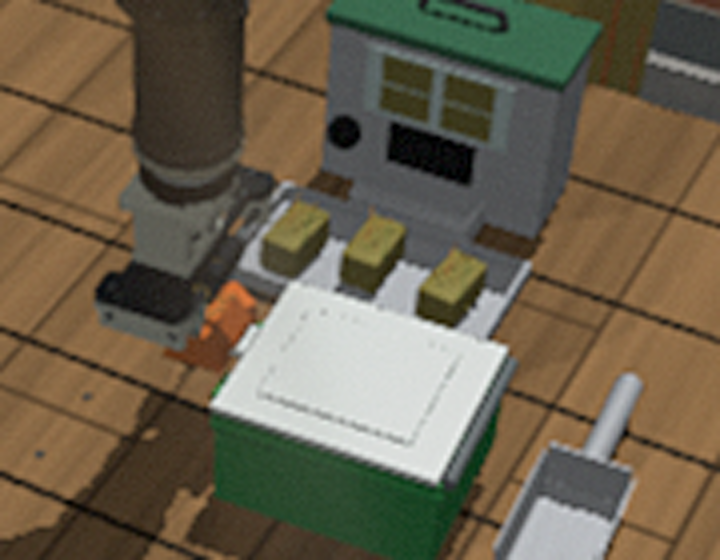

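The crop shows the lid still shut, with the gripper body in front of the orange pad. I'll check where the hand really is using the fixed cameras.

```bash
python3 - <<'E'
from m import *
s=observe();print(s['position'],s['force'],yaw())
im,W=cloud("scene");Z=W[...,2];X,Y=W[...,0],W[...,1]
b=(abs(X-.43)<.14)&(abs(Y-.14)<.14)
for z in np.arange(.05,.24,.01):
    p=W[b&(abs(Z-z)<.005)&(X<.47)]
    if len(p): print(round(z,2),len(p),p[:,:2].min(0).round(3),p[:,:2].max(0).round(3))
im,W=cloud("wrist");Z=W[...,2]; hsv=cv2.cvtColor(im,cv2.COLOR_RGB2HSV)
L=(W-s['position'])@R.from_rotvec(s["ee_rot"]).as_matrix()
g=L[(abs(L[...,0])<.06)&(abs(L[...,1])<.05)&(L[...,2]>-.09)]
h=np.histogram(g[:,2],np.arange(-.09,.08,.006)); 
for a,n in zip(h[1],h[0]):
    q=g[(g[:,2]>=a)&(g[:,2]<a+.006)]
    if n: print(a.round(3),n,q.min(0).round(3),q.max(0).round(3))
save("w5.png",im)
E
```

```text
[0.43226524 0.14248678 0.06344454] [ 0.10656054 -0.33544187  0.00824426] 94.31
0.08 13 [0.43 0.11] [0.467 0.165]
0.09 75 [0.427 0.107] [0.47  0.164]
0.1 11 [0.439 0.114] [0.456 0.152]
0.11 12 [0.439 0.122] [0.444 0.148]
0.12 11 [0.438 0.121] [0.468 0.155]
0.13 6 [0.466 0.131] [0.47  0.155]
0.15 5 [0.412 0.053] [0.466 0.224]
0.16 59 [0.403 0.048] [0.469 0.225]
0.17 120 [0.402 0.046] [0.47  0.225]
0.18 98 [0.4  0.04] [0.47  0.229]
0.19 119 [0.401 0.04 ] [0.469 0.239]
0.2 298 [0.401 0.04 ] [0.47  0.235]
0.21 73 [0.412 0.054] [0.46  0.223]
0.22 39 [0.413 0.081] [0.458 0.153]
0.23 37 [0.413 0.084] [0.459 0.107]
-0.09 21 [-0.001 -0.002 -0.086] [ 0.004  0.003 -0.084]
-0.084 7 [-0.    -0.002 -0.084] [ 0.004  0.003 -0.084]
-0.078 406 [-0.009 -0.002 -0.076] [ 0.004  0.003 -0.073]
-0.06 50 [ 0.009 -0.002 -0.058] [ 0.01   0.003 -0.054]
-0.054 71 [ 0.009 -0.003 -0.054] [ 0.011  0.003 -0.048]
-0.048 107 [ 0.009 -0.004 -0.048] [ 0.011  0.004 -0.042]
-0.042 91 [ 0.009 -0.004 -0.042] [ 0.011  0.004 -0.036]
-0.036 146 [-0.037 -0.004 -0.036] [ 0.011  0.004 -0.03 ]
-0.03 97 [-0.037 -0.004 -0.03 ] [ 0.011  0.004 -0.024]
-0.024 20 [ 0.008 -0.002 -0.024] [ 0.009  0.003 -0.021]
0.06 18201 [-0.022 -0.05   0.061] [0.06  0.05  0.066]
```

View pics/w5.png

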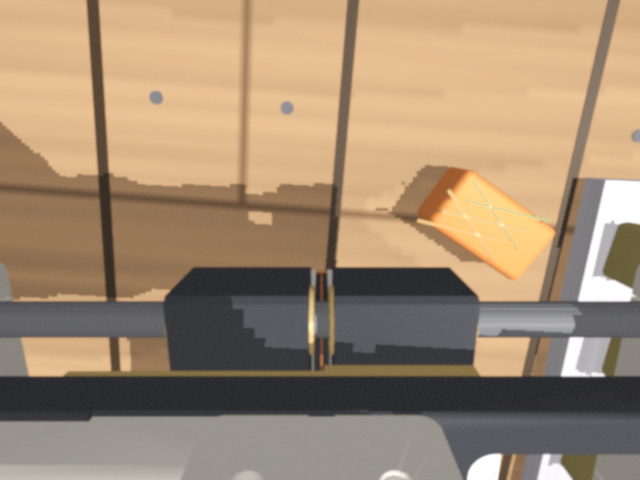

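>>> {"api": "apply_moves", "payload": {"commands": [[0,0,0,-0.06,0],[0,0,0,-0.06,0],[0,0,0,0,0]]}}

```text
clock: 4.68
position: [0.4316, 0.1424, 0.0559]
ee_rot: [0.118, -3.138, 0.0]
force: [-2.8, 0.8, 3.1]
width: 0.006
gripper_force: 2.1
```

```bash
python3 - <<'E'
from m import *
s=observe();print(s['position'],s['force'])
D=np.load("scene0.npz")
im1,W1=cloud("scene")
for im,W in((D['im'],D['W']),(im1,W1)):
    hsv=cv2.cvtColor(im,cv2.COLOR_RGB2HSV);Z=W[...,2];X,Y=W[...,0],W[...,1]
    m=(hsv[...,0]<18)&(hsv[...,1]>130)&(abs(X-.45)<.06)&(abs(Y-.14)<.05)&(Z>.06)
    for y0 in (.11,.13,.15):
        q=W[m&(abs(Y-y0)<.01)]; q=q[np.argsort(q[:,0])]; print(y0,len(q),(q[::3]*1000).round(0).astype(int).tolist())
E
```

```text
[0.43162294 0.14242887 0.05593666] [-2.84018894  0.82020978  3.13911871]
0.11 53 [[428, 113, 86], [430, 116, 94], [434, 110, 87], [436, 118, 90], [440, 113, 87], [443, 119, 93], [446, 115, 88], [450, 114, 91], [453, 115, 92], [458, 113, 87], [462, 119, 93], [463, 111, 95], [467, 117, 92], [470, 111, 89], [473, 119, 84], [474, 117, 100], [477, 118, 105], [478, 111, 89]]
0.13 98 [[424, 127, 86], [428, 127, 92], [430, 129, 88], [432, 133, 90], [436, 133, 91], [437, 131, 89], [438, 128, 88], [442, 136, 97], [445, 129, 90], [446, 134, 91], [449, 136, 86], [452, 132, 86], [455, 125, 89], [457, 129, 87], [461, 135, 88], [466, 139, 123], [469, 133, 124], [470, 124, 106], [472, 134, 129], [472, 121, 92], [473, 125, 129], [474, 130, 125], [475, 122, 92], [476, 120, 111], [476, 140, 122], [477, 126, 112], [477, 126, 94], [478, 130, 131], [479, 121, 113], [480, 127, 116], [482, 137, 109], [483, 127, 123], [486, 121, 116]]
0.15 66 [[423, 156, 89], [426, 150, 91], [428, 154, 89], [432, 153, 91], [436, 153, 93], [438, 155, 92], [441, 145, 93], [443, 154, 91], [446, 142, 94], [448, 152, 95], [448, 1
[... 539 characters left out ...]
9, 130, 86], [451, 134, 84], [453, 129, 85], [457, 129, 86], [458, 125, 117], [461, 122, 81], [462, 138, 130], [463, 137, 127], [463, 130, 120], [464, 135, 121], [465, 122, 87], [466, 125, 85], [467, 129, 122], [469, 120, 113], [471, 122, 117], [471, 122, 94], [472, 127, 117], [472, 120, 106], [473, 127, 96], [474, 140, 85], [474, 139, 81], [474, 124, 80], [475, 122, 114], [476, 134, 109], [477, 133, 115], [479, 129, 110]]
0.15 46 [[439, 154, 80], [444, 145, 85], [446, 149, 83], [458, 154, 125], [461, 154, 126], [464, 143, 123], [465, 147, 120], [466, 152, 121], [469, 153, 113], [471, 159, 81], [471, 158, 92], [472, 156, 80], [473, 141, 88], [474, 152, 112], [475, 142, 111], [477, 146, 109]]
```

The tip touches down about 20 mm later than the reported TCP would suggest. The pad is now going down.

>>> {"api": "apply_moves", "payload": {"commands": [[0,0,0,-0.03,0],[0,0,0,0,0],[0,0,0,0,0]]}}

```text
clock: 5.1
position: [0.432, 0.1424, 0.0545]
ee_rot: [0.118, -3.139, 0.0]
force: [-4.7, -0.9, 4.0]
width: 0.007
gripper_force: 2.5
```

```bash
python3 - <<'E'
from m import *
im,W=cloud("top"); Z=W[...,2];X,Y=W[...,0],W[...,1]
m=(abs(X-.68)<.06)&(abs(Y-.15)<.1)&(Z>.13)
print(m.sum(), np.nanmax(Z[m]) if m.any() else 0, W[m].mean(0))
im,W=cloud("scene"); save("s6.png",im[60:300,220:540])
E
```

```text
460 0.3082901687692148 [0.65837245 0.1462967  0.26191678]
```

The lid has popped upright (top at 0.308 m). Next I'll lift and go over the nearest brick.

>>> {"api": "apply_moves", "payload": {"commands": [[0,0,0,0.8,0],[0,0,0,0.9,0],[60,0,0.2,0.9,-0.334],[60,0,0.4,0,-0.334],[60,0,0.4,0,-0.334],[60,0,0.4,0,-0.334],[60,0,0.4,0,-0.334],[60,0,0.4,0,-0.334],[60,0,0.4,0,-0.334],[60,0,0.4,0,-0.334],[60,-0.1,0.4,0,-0.334],[60,0,0.2,0,-0.334]]}}

```text
clock: 6.7
position: [0.4268, 0.3605, 0.2107]
ee_rot: [2.252, 2.19, 0.004]
force: [-0.1, 0.3, 0.4]
width: 0.597
gripper_force: 0.0
```

```bash
cat >> m.py <<'E'
def straw(n="wrist",sv=None,z=.041,box=(.36,.65,.29,.46)):
    im,W=cloud(n); hsv=cv2.cvtColor(im,cv2.COLOR_RGB2HSV); X,Y,Z=W[...,0],W[...,1],W[...,2]
    if sv: save(sv,im)
    comps(W,(X>box[0])&(X<box[1])&(Y>box[2])&(Y<box[3])&(hsv[...,0]>17)&(hsv[...,0]<32)&(hsv[...,1]>70)&(abs(Z-z)<.007),40)
    return im,W
E
python3 - <<'E'
from m import *
s=observe();print(s['position'],s['force'],yaw(),s['joints'].round(2))
im,W=straw("wrist","w7.png"); straw("top")
E
```

```text
[0.42681731 0.36052174 0.21068868] [-0.10344686  0.34997879  0.35428674] -1.61 [-1.12  0.32  0.44  1.75 -0.15  1.1  -0.67]
(np.int64(2757), array([494.7, 381.8]), array([66. , 37.6]), 90.0, np.float64(0.0409)) px [393. 186.]
(np.int64(2741), array([576.1, 371.2]), array([65.6, 36.9]), 84.8, np.float64(0.0409)) px [480. 195.]
(np.int64(2572), array([424.3, 364.4]), array([66. , 36.1]), 87.6, np.float64(0.0409)) px [318. 207.]
(np.int64(265), array([575.6, 367.2]), array([67.2, 35.1]), 84.3, np.float64(0.0418)) px [161. 227.]
(np.int64(265), array([494.5, 376.7]), array([66. , 34.7]), 89.3, np.float64(0.0419)) px [158. 255.]
(np.int64(273), array([425.1, 359.3]), array([67.7, 34.9]), 89.2, np.float64(0.0418)) px [164. 279.]
```

View pics/w7.png

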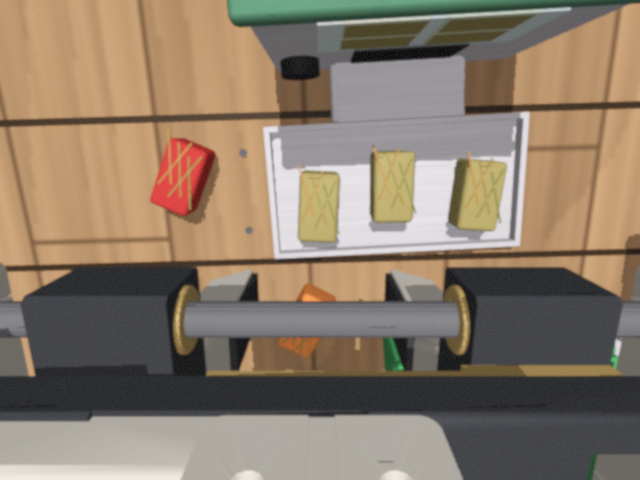

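The wrist view shows the bricks at (318,207), (393,186) and (480,195), with the grey fingers at cols 205–255 and 388–438. I'll measure the finger ends from the depth image to settle the tip offset.

```bash
python3 - <<'E'
from m import *
s=observe(); im,W=cloud("wrist"); L=(W-s["position"])@R.from_rotvec(s["ee_rot"]).as_matrix()
for c in (215,230,245,252,392,400,420):
    print(c,[(r,*(L[r,c]*1000).round(0).astype(int).tolist()) for r in range(262,300,4) if np.isfinite(L[r,c,0])])
g=(abs(L[...,1])<.065)&(L[...,2]<.0)&(L[...,2]>-.08)&(abs(L[...,0])<.02)
print(np.percentile(L[g][:,2],[90,99,100]))
E
```

```text
215 [(262, -63, -114, 210), (266, -68, -115, 211), (270, -71, -115, 209), (274, -76, -116, 210), (278, -81, -116, 210), (282, 11, -42, -43), (286, 11, -41, -46), (290, 11, -40, -51), (294, 11, -39, -55), (298, 11, -38, -58)]
230 [(262, -62, -98, 209), (266, -68, -99, 212), (270, -72, -99, 210), (274, -76, -99, 209), (278, 11, -37, -39), (282, 11, -36, -43), (286, 11, -35, -47), (290, 11, -34, -52), (294, 11, -33, -56), (298, 11, -32, -59)]
245 [(262, -63, -82, 210), (266, -67, -82, 210), (270, -72, -83, 211), (274, 11, -32, -34), (278, 11, -31, -38), (282, 11, -30, -43), (286, 10, -30, -44), (290, 10, -29, -48), (294, 10, -28, -52), (298, 10, -28, -56)]
252 [(262, -62, -74, 209), (266, -67, -75, 210), (270, 11, -30, -29), (274, 10, -30, -30), (278, 9, -29, -34), (282, 9, -28, -39), (286, 9, -28, -42), (290, 8, -27, -44), (294, 6, -28, -43), (298, 5, -27, -44)]
392 [(262, -63, 76, 211), (266, -67, 76, 210), (270, 11, 30, -29), (274, 11, 30, -32), (278, 9, 29, -34), (282, 10, 29, -39), (286, 10, 28, -44), (290, 8, 28, -44), (294, 7, 28, -45), (298, 6, 27, -47)]
400 [(262, -63, 85, 211), (266, -68, 85, 213), (270, -72, 85, 211), (274, 11, 33, -34), (278, 11, 32, -39), (282, 11, 31, -43), (286, 11, 30, -47), (290, 10, 30, -49), (294, 10, 29, -52), (298, 9, 29, -55)]
420 [(262, -63, 106, 210), (266, -68, 107, 211), (270, -72, 107, 210), (274, -77, 107, 211), (278, 11, 40, -39), (282, 11, 39, -43), (286, 11, 38, -48), (290, 11, 37, -52), (294, 11, 36, -55), (298, 11, 35, -59)]
[-0.03606141 -0.02932218 -0.02707157]
```

Finger tips sit about 25 mm behind the reported TCP, so I'll aim for z_rep ≈ −0.01 for the tray.

>>> {"api": "apply_moves", "payload": {"commands": [[60,-0.03,0,-0.7,0],[60,0,0,-0.7,0],[60,0,0,-0.7,0],[60,0,0,-0.7,0],[60,0,0,-0.4,0],[60,0,0,-0.2,0],[60,0,0,-0.1,0],[60,0,0,-0.1,0],[60,0,0,0,0],[0,0,0,0,0],[0,0,0,0,0],[0,0,0,0,0]], "newtons": 25}}

```text
clock: 8.35
position: [0.4247, 0.3587, -0.0051]
ee_rot: [-2.248, -2.195, -0.001]
force: [0.2, -0.9, 4.2]
width: 0.415
gripper_force: 24.6
```

>>> {"api": "apply_moves", "payload": {"commands": [[0,0,0,0.5,0],[0,0,0,0.7,0],[0,0,0,0.8,0],[0,0,0,0.8,0.33],[0,0.2,-0.4,0,0.33],[0,0.2,-0.4,0,0.33],[0,0.2,-0.4,0,0.33],[0,0.2,-0.4,0,0.33],[0,0.2,-0.4,0,0.33],[0,0.2,-0.4,0,0.33],[0,0.2,-0.4,0,0.33],[0,0.2,-0.4,0,0.33]]}}

```text
clock: 9.85
position: [0.5207, 0.1656, 0.1625]
ee_rot: [-0.164, -3.137, 0.0]
force: [-0.3, -0.5, 0.0]
width: 0.415
gripper_force: 24.6
```

>>> {"api": "apply_moves", "payload": {"commands": [[0,0.25,-0.4,0,0.33],[0,0.22,-0.44,0,0.05],[0,0,0,0,0]]}}

```text
clock: 10.22
position: [0.5496, 0.113, 0.1625]
ee_rot: [-0.119, 3.139, -0.002]
force: [-0.9, 0.1, -0.8]
width: 0.412
gripper_force: 24.6
```

```bash
python3 - <<'E'
from m import *
s=observe();print(s['position'],s['width'],yaw(),s['joints'].round(2))
im,W=cloud("wrist");save("w8.png",im)
im,W=cloud("top"); X,Y,Z=[W[...,i] for i in range(3)]
hsv=cv2.cvtColor(im,cv2.COLOR_RGB2HSV)
comps(W,(hsv[...,0]>50)&(hsv[...,0]<85)&(hsv[...,1]>100)&(abs(Y-.147)<.15)&(abs(X-.6)<.2)&(abs(Z-.1)<.01),5)
straw("top")
E
```

```text
[0.54956634 0.11300416 0.16245773] 0.4117175040482187 94.34 [-0.41  0.36  0.15  1.79 -0.06  0.99  1.41]
(np.int64(175), array([643.8, 150.7]), array([ 81. , 165.9]), 4.2, np.float64(0.0983)) px [243. 193.]
(np.int64(57), array([503.9,  86.8]), array([21.6, 66.6]), 26.0, np.float64(0.0995)) px [259. 249.]
(np.int64(253), array([575.1, 367. ]), array([66.1, 35.3]), 83.3, np.float64(0.0421)) px [161. 227.]
(np.int64(264), array([494.6, 376.6]), array([67. , 34.7]), 89.5, np.float64(0.0417)) px [158. 255.]
```

View pics/w8.png

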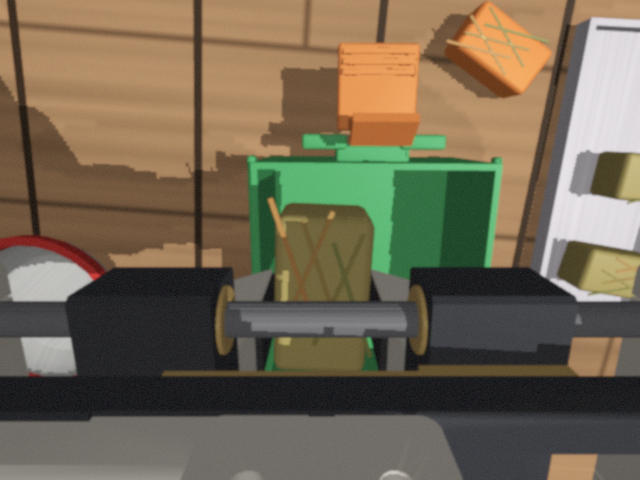

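The brick at (325,285) hangs inside the tub's rim (cols 250–500). I'll shift it slightly inward, lower and release.

>>> {"api": "apply_moves", "payload": {"commands": [[0,0,0.1,-0.6,0],[0,0,0,-0.6,0],[0,0,0,-0.6,0],[0,0,0,-0.3,0],[0,0,0,0,0],[54,0,0,0,0],[54,0,0,0,0],[54,0,0,0,0],[54,0,0,0.7,0],[54,0,0,0.7,0],[54,0,0,0.7,0]]}}

```text
clock: 11.75
position: [0.5487, 0.122, 0.1643]
ee_rot: [-0.126, 3.139, 0.0]
force: [1.0, 1.6, -0.5]
width: 0.538
gripper_force: 0.0
```

>>> {"api": "apply_moves", "payload": {"commands": [[60,-0.09,0.42,0.1,-0.33],[60,-0.09,0.42,0.1,-0.33],[60,-0.09,0.42,0.1,-0.33],[60,-0.09,0.42,0.1,-0.33],[60,-0.09,0.42,0,-0.33],[60,-0.09,0.42,0,-0.33],[60,-0.09,0.42,0,-0.33],[60,-0.09,0.42,0,-0.33],[60,-0.09,0.42,0,-0.33],[60,-0.09,0.42,0,-0.33],[60,0,0,0,0]]}}

```text
clock: 13.12
position: [0.4934, 0.3767, 0.1865]
ee_rot: [-2.216, -2.226, -0.0]
force: [-0.2, -0.2, -0.6]
width: 0.598
gripper_force: 0.0
```

```bash
python3 - <<'E'
from m import *
s=observe();print(s['position'],s['width'],yaw(),s['joints'].round(2))
straw(); straw("top")
straw("top",None,.04,(.48,.7,.06,.24))
E
```

```text
[0.49340437 0.37673574 0.18647195] 0.598241594168875 0.24 [-1.04  0.46  0.45  1.63 -0.22  1.11 -0.53]
(np.int64(2971), array([495.5, 382. ]), array([66.8, 36.6]), 89.6, np.float64(0.0409)) px [323. 210.]
(np.int64(2995), array([576.8, 371.9]), array([66.2, 37.5]), 84.8, np.float64(0.0409)) px [415. 222.]
(np.int64(267), array([575.2, 367.6]), array([67. , 35.2]), 83.5, np.float64(0.0414)) px [161. 227.]
(np.int64(264), array([494.3, 376.6]), array([66.4, 34.7]), 88.8, np.float64(0.0408)) px [158. 255.]
(np.int64(253), array([544.1, 118.6]), array([62. , 35.7]), 3.3, np.float64(0.0404)) px [247. 237.]
```

Brick 1 lies flat in the tub. Picking brick 2.

>>> {"api": "apply_moves", "payload": {"commands": [[60,0.02,0,-0.7,0],[60,0,0,-0.7,0],[60,0,0,-0.7,0],[60,0,0,-0.6,0],[60,0,0,-0.3,0],[60,0,0,-0.2,0],[60,0,0,0,0],[0,0,0,0,0],[0,0,0,0,0],[0,0,0,0,0]]}}

```text
clock: 14.52
position: [0.4964, 0.3746, -0.0046]
ee_rot: [-2.22, -2.223, -0.002]
force: [-1.6, 0.2, 6.4]
width: 0.409
gripper_force: 25.0
```

>>> {"api": "apply_moves", "payload": {"commands": [[0,0,0,0.5,0],[0,0,0,0.8,0],[0,0,0,0.8,0],[0,0.1,-0.3,0.8,0.33],[0,0.1,-0.4,0,0.33],[0,0.1,-0.4,0,0.33],[0,0.1,-0.4,0,0.33],[0,0.1,-0.4,0,0.33],[0,0.1,-0.4,0,0.33],[0,0.1,-0.4,0,0.33],[0,0.1,-0.3,0,0.33],[0,0.1,-0.2,0,0.33]]}}

```text
clock: 16.02
position: [0.5501, 0.1808, 0.1686]
ee_rot: [0.126, 3.139, -0.001]
force: [0.3, 0.2, -0.9]
width: 0.411
gripper_force: 25.0
```

>>> {"api": "apply_moves", "payload": {"commands": [[0,-0.08,-0.13,0,0.31],[0,0,0,-0.6,0],[0,0,0,-0.6,0],[0,0,0,-0.6,0],[0,0,0,-0.3,0],[0,0,0,0,0],[54,0,0,0,0],[54,0,0,0,0],[54,0,0,0,0],[54,0,0,0.7,0],[54,0,0,0.7,0],[54,0,0,0.7,0]]}}

```text
clock: 17.52
position: [0.5451, 0.1742, 0.1703]
ee_rot: [-0.11, 3.139, 0.0]
force: [0.6, 0.4, -0.7]
width: 0.54
gripper_force: 0.0
```

>>> {"api": "apply_moves", "payload": {"commands": [[60,0,0.5,0.15,0],[60,0,0.7,0.15,0],[60,0,0.7,0,-0.3],[60,0,0.7,0,-0.35],[60,0,0.65,0,-0.35],[60,0,0,0,-0.35],[60,0,0,0,-0.35],[60,0.1,0,0,-0.35],[60,0.1,0,0,-0.35],[60,0.1,0,0,-0.35],[60,0.1,0,0,-0.35],[60,0.1,0,0,-0.35]]}}

```text
clock: 19.02
position: [0.5752, 0.3694, 0.1869]
ee_rot: [-2.319, -2.119, -0.001]
force: [-0.0, 0.1, -0.6]
width: 0.597
gripper_force: 0.0
```

```bash
python3 - <<'E'
from m import *
s=observe();print(s['position'],s['width'],yaw(),s['joints'].round(2))
straw(); straw("top")
straw("top",None,.04,(.48,.7,.06,.24))
E
```

```text
[0.57521404 0.36941457 0.18692453] 0.5973650253925799 -5.14 [-0.95  0.57  0.49  1.46 -0.28  1.19 -0.51]
(np.int64(2925), array([578.1, 371.9]), array([66.4, 35.8]), 84.2, np.float64(0.0409)) px [324. 213.]
(np.int64(264), array([575.6, 366.2]), array([66.1, 35.1]), 84.4, np.float64(0.0418)) px [162. 227.]
(np.int64(258), array([544.1, 118.4]), array([62.5, 35.5]), 3.5, np.float64(0.0409)) px [247. 237.]
(np.int64(281), array([535.3, 170.6]), array([64. , 38.9]), 0.1, np.float64(0.0409)) px [230. 240.]
```

>>> {"api": "apply_moves", "payload": {"commands": [[60,0.03,0,-0.7,0],[60,0,0,-0.7,0],[60,0,0,-0.7,0],[60,0,0,-0.6,0],[60,0,0,-0.3,0],[60,0,0,-0.2,0],[60,0,0,0,0],[0,0,0,0,0],[0,0,0,0,0],[0,0,0,0,0]]}}

```text
clock: 20.42
position: [0.5775, 0.3697, -0.0044]
ee_rot: [2.313, 2.126, 0.003]
force: [-0.3, -0.7, 5.9]
width: 0.412
gripper_force: 24.9
```

>>> {"api": "apply_moves", "payload": {"commands": [[0,0,0,0.5,0],[0,0,0,0.8,0],[0,0,0,0.8,0.2],[0,0,0,0.8,0.35],[0,0,0,0.4,0.35],[0,0,0,0,0.35],[0,0,0,0,0.35],[0,0,0,0,0.35],[0,0,-0.2,0,0.35],[0,0,-0.4,0,0.35],[0,0,-0.4,0,0.35],[0,0,-0.4,0,0.35]]}}

```text
clock: 21.92
position: [0.5768, 0.2843, 0.1926]
ee_rot: [-0.041, 3.141, -0.0]
force: [-0.3, 0.0, -0.5]
width: 0.411
gripper_force: 24.9
```

>>> {"api": "apply_moves", "payload": {"commands": [[0,0,-0.6,0,0.09],[0,0.1,-0.6,0,0],[0,0.2,-0.6,0,0],[0,0.25,-0.45,0,0],[0,0,0,-0.6,0],[0,0,0,-0.6,0],[0,0,0,-0.6,0],[0,0,0,-0.6,0],[0,0,0,0,0],[54,0,0,0,0],[54,0,0,0,0],[54,0,0,0,0]]}}

```text
clock: 23.42
position: [0.6108, 0.1506, 0.0499]
ee_rot: [-0.102, 3.138, 0.001]
force: [-0.1, -0.0, 0.5]
width: 0.54
gripper_force: 0.0
```

>>> {"api": "apply_moves", "payload": {"commands": [[54,0,0,0.5,0],[54,-0.2,0,0.8,0],[54,-0.3,0,0.8,0],[0,-0.3,0,0.8,0],[0,-0.2,-0.5,0.8,0],[0,0,-0.8,0.6,0],[0,0,-0.8,0,0],[0,0,0,0,0]]}}

```text
clock: 24.42
position: [0.5501, 0.0194, 0.3081]
ee_rot: [-0.091, 3.138, -0.002]
force: [1.2, 0.6, -0.0]
width: 0.043
gripper_force: 0.0
```

```bash
python3 - <<'E'
from m import *
s=observe();print(s['position'],s['width'],yaw(),s['joints'].round(2))
im,W=straw("top",None,.041,(.48,.7,.06,.24)); save("t9.png",im)
X,Y,Z=[W[...,i] for i in range(3)]
m=(X>.62)&(X<.75)&(abs(Y-.155)<.1)&(Z>.11)
print(m.sum()); 
for z in (.15,.2,.25,.29,.3): 
    q=W[m&(abs(Z-z)<.012)]; print(z,len(q),q[:,:2].min(0).round(3) if len(q) else '',q[:,:2].max(0).round(3) if len(q) else '')
E
```

```text
[0.55005564 0.0193565  0.30808101] 0.04321609517988639 93.32 [-0.26  0.24  0.16  1.59 -0.04  1.31  1.54]
676
0.15 45 [0.675 0.072] [0.693 0.235]
0.2 66 [0.672 0.072] [0.69  0.234]
0.25 72 [0.669 0.071] [0.686 0.234]
0.29 241 [0.666 0.072] [0.685 0.235]
0.3 257 [0.666 0.072] [0.684 0.235]
```

View pics/t9.png

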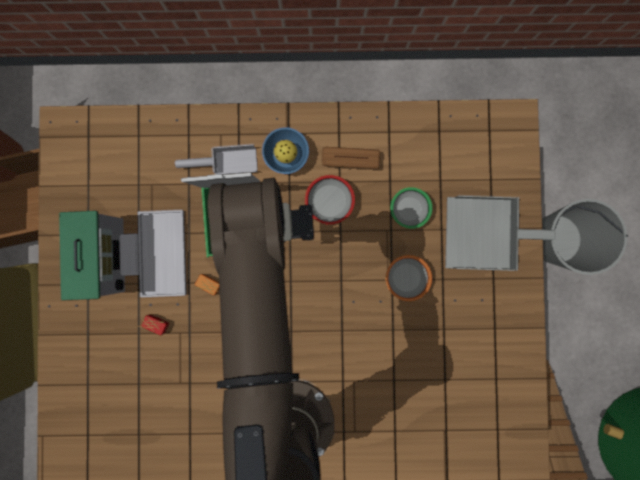

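The tray is empty; the arm hides the tub's inside from above. I'll go over the lid and check the bricks with the wrist camera on the way.

>>> {"api": "apply_moves", "payload": {"commands": [[0,0.2,0.45,0.2,0],[0,0.3,0.45,0,0],[0,0.4,0.45,0,0],[0,0.4,0.45,0,0],[0,0.4,0.46,0,0],[0,0.3,0,0,0],[0,0,0,0,0]]}}

```text
clock: 25.35
position: [0.6701, 0.1615, 0.3174]
ee_rot: [0.105, -3.138, 0.0]
force: [0.3, -0.6, 0.1]
width: 0.003
gripper_force: 0.0
```

```bash
python3 - <<'E'
from m import *
s=observe();print(s['position'],s['width'],yaw(),s['joints'].round(2))
im,W=straw("wrist",None,.041,(.48,.7,.06,.24))
E
```

```text
[0.67005577 0.16149039 0.31735548] 0.0033143482559364833 93.83 [-0.39  0.49  0.13  1.2  -0.06  1.46  1.37]
(np.int64(2041), array([534.4, 173.6]), array([71.5, 39. ]), 3.7, np.float64(0.04)) px [340.  77.]
(np.int64(3748), array([572.8, 134.6]), array([148.9,  53.8]), 23.2, np.float64(0.04)) px [303. 109.]
```

All three bricks lie flat in the tub (tops at 0.040). Now I'll go behind the lid and sweep it down.

>>> {"api": "apply_moves", "payload": {"commands": [[0,0.6,0,0,0],[0,0.5,-0.05,0,0],[0,0,0,-0.65,0],[0,0,0,-0.63,0],[0,-0.3,0,0,0],[0,-0.3,-0.02,0,0],[0,-0.3,-0.03,-0.03,0],[0,-0.37,-0.03,-0.04,0],[0,-0.4,-0.03,-0.13,0],[0,-0.38,-0.03,-0.17,0]]}}

```text
clock: 26.65
position: [0.6118, 0.1489, 0.2204]
ee_rot: [-0.103, 3.138, 0.002]
force: [1.0, 0.2, -0.3]
width: 0.005
gripper_force: 0.6
```

>>> {"api": "apply_moves", "payload": {"commands": [[0,-0.24,-0.02,-0.16,0],[0,-0.23,-0.02,-0.16,0],[0,-0.2,-0.02,-0.2,0],[0,-0.2,-0.02,-0.2,0],[0,-0.16,-0.01,-0.23,0],[0,-0.16,-0.01,-0.24,0],[0,-0.11,-0.01,-0.26,0],[0,-0.11,-0.01,-0.26,0],[0,-0.06,0,-0.15,0],[0,0,0,0,0]]}}

```text
clock: 27.9
position: [0.5239, 0.1413, 0.108]
ee_rot: [0.103, -3.139, -0.0]
force: [-1.2, 0.2, 1.5]
width: 0.006
gripper_force: 0.7
```

>>> {"api": "apply_moves", "payload": {"commands": [[0,0,0,-0.15,0],[0,0,0,-0.15,0],[0,0,0,-0.05,0],[0,0,0,0,0]]}}

```text
clock: 28.4
position: [0.5247, 0.1412, 0.0866]
ee_rot: [0.102, -3.139, 0.0]
force: [0.1, -0.3, 0.3]
width: 0.006
gripper_force: 0.0
```

>>> {"api": "apply_moves", "payload": {"commands": [[0,0,0,-0.05,0],[0,0,0,-0.05,0],[0,0,0,0,0]]}}

```text
clock: 28.78
position: [0.5247, 0.1412, 0.0807]
ee_rot: [0.102, -3.14, 0.0]
force: [-1.2, -0.5, 2.1]
width: 0.003
gripper_force: 0.8
```

>>> {"api": "apply_moves", "payload": {"commands": [[0,0,0,-0.04,0],[0,0,0,-0.03,0],[0,0,0,0,0]]}}

```text
clock: 29.15
position: [0.525, 0.1413, 0.0795]
ee_rot: [-0.102, 3.139, 0.001]
force: [-12.3, -3.4, 36.3]
width: 0.007
gripper_force: 17.8
```

```bash
cat > lid.py <<'E'
from m import *
im,W=cloud("scene"); X,Y,Z=[W[...,i] for i in range(3)]
hsv=cv2.cvtColor(im,cv2.COLOR_RGB2HSV)
m=(X>.49)&(X<.7)&(abs(Y-.147)<.09)&(Z>.09)&(Z<.35)&(hsv[...,1]<40)&(hsv[...,2]>150)
q=W[m]; print(len(q)); A=np.c_[q[:,0]-.687,np.ones(len(q))]; c=np.linalg.lstsq(A,q[:,2],rcond=None)[0]; print("slope,z at hinge",c)
E
python3 lid.py
```

```text
1476
slope,z at hinge [-0.008626    0.10658062]
```

>>> {"api": "apply_moves", "payload": {"commands": [[0,0,0,0.1,0],[0,0,0,0.5,0],[0,0,0,0.8,0],[0,0,0,0.8,0],[0,-0.3,-0.7,0.5,0],[0,-0.3,-0.7,0,0],[100,-0.3,-0.7,0,0],[100,0,-0.7,0,0],[100,0,0,0,0]]}}

```text
clock: 30.32
position: [0.4706, -0.0303, 0.2389]
ee_rot: [-0.093, 3.139, -0.002]
force: [0.7, -0.0, 0.8]
width: 0.286
gripper_force: 0.0
```

```bash
python3 lid.py; python3 - <<'E'
from m import *
s=observe();print(s['position'],yaw(),s['joints'].round(2))
for n in("top","scene"):
    im,W=cloud(n)
    if n=="top": save("t10.png",im)
    for nm,c,h in(("A",(.647,-.121),0),("B",(.42,-.342),10),("C",(.62,-.353),70)):
        try: print(n,nm,circ(W,im,*c,h))
        except Exception as e: print(nm,e)
E
```

```text
2133
slope,z at hinge [-0.00468487  0.10707451]
[ 0.47078966 -0.02810357  0.23879161] 93.54 [-0.23  0.14  0.2   1.88 -0.03  1.12  1.62]
top A (452, array([ 0.6466, -0.1203,  0.067 ]), np.float64(0.0566))
top B (431, array([ 0.4202, -0.3407,  0.0611]), np.float64(0.056))
top C (260, array([ 0.6204, -0.3519,  0.0546]), np.float64(0.0567))
scene A (407, array([ 0.648 , -0.1236,  0.0671]), np.float64(0.0533))
scene B (422, array([ 0.4212, -0.3443,  0.0613]), np.float64(0.053))
scene C (375, array([ 0.6217, -0.3557,  0.0549]), np.float64(0.0535))
```

View pics/t10.png

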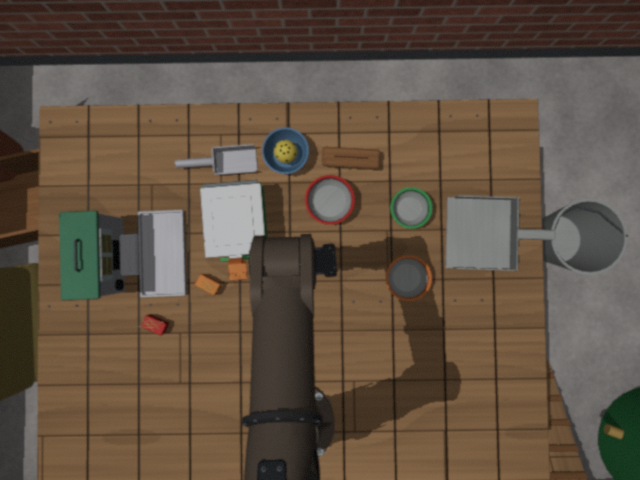

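The tub is latched (lid slope ≈ 0.005) and the covers are where they were. Going above B's near rim.

>>> {"api": "apply_moves", "payload": {"commands": [[40,-0.1,-0.6,0,0],[40,-0.15,-0.6,0,0],[40,-0.15,-0.6,0,0],[40,-0.15,-0.6,-0.3,0],[40,-0.15,-0.6,-0.3,0],[40,-0.1,-0.6,-0.4,0],[40,-0.1,-0.6,-0.5,0],[40,0,0,-0.5,0],[40,0,0,0,0]]}}

```text
clock: 31.6
position: [0.4159, -0.2771, 0.1168]
ee_rot: [0.104, -3.136, -0.004]
force: [0.2, 0.9, 0.6]
width: 0.404
gripper_force: 0.0
```

```bash
python3 - <<'E'
from m import *
s=observe();print(s['position'],s['width'],yaw(),s['joints'].round(2))
im,W=cloud("wrist"); save("w11.png",im); print(circ(W,im,.42,-.342,10))
L=(W-s["position"])@R.from_rotvec(s["ee_rot"]).as_matrix()
g=(abs(L[...,1])<.06)&(L[...,2]<.0)&(L[...,2]>-.08)&(abs(L[...,0])<.02); q=L[g]
for c in(-1,1): 
    p=q[q[:,1]*c>0]; print(p[:,2].max(), np.abs(p[:,1]).min(), p[p[:,2]>-.032].round(3)[:4])
E
```

```text
[ 0.41591159 -0.27706084  0.11684881] 0.40421320096242275 93.8 [ 0.2   0.33  0.36  1.99 -0.16  0.84  2.28]
(5867, array([ 0.4186, -0.338 ,  0.06  ]), np.float64(0.0555))
-0.02732845104605786 0.01791269444698922 [[ 0.011 -0.022 -0.028]
 [ 0.011 -0.022 -0.028]
 [ 0.011 -0.021 -0.029]
 [ 0.011 -0.021 -0.029]]
-0.027759066106009932 0.01830467400652802 [[ 0.011  0.021 -0.029]
 [ 0.011  0.022 -0.028]
 [ 0.011  0.022 -0.028]
 [ 0.011  0.023 -0.028]]
```

View pics/w11.png

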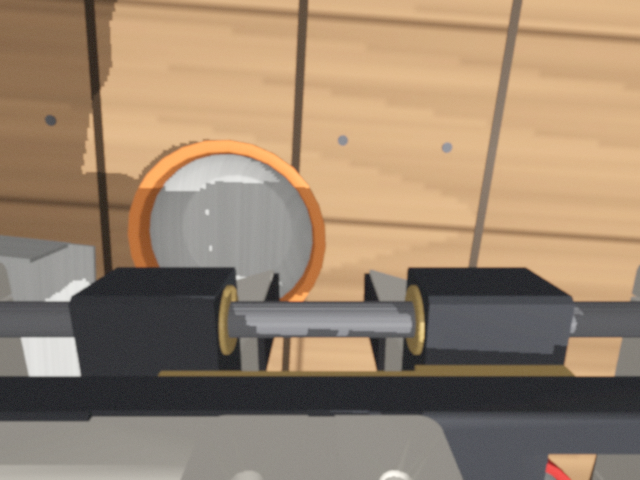

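B's rim sits between the open fingers, with its right edge at col 325 and the finger gap centred at col 322. I'll descend and pinch.

>>> {"api": "apply_moves", "payload": {"commands": [[40,0,-0.03,-0.6,0],[40,0,0,-0.6,0],[40,0,0,-0.3,0],[40,0,0,-0.18,0],[40,0,0,0,0],[0,0,0,0,0],[0,0,0,0,0],[0,0,0,0,0]], "newtons": 45}}

```text
clock: 32.65
position: [0.417, -0.2806, 0.0184]
ee_rot: [-0.102, 3.139, -0.0]
force: [0.7, 1.2, 0.3]
width: 0.125
gripper_force: 0.4
```

>>> {"api": "apply_moves", "payload": {"commands": [[0,0,0,0,0],[0,0,0,0,0],[0,0,0,0,0]]}}

```text
clock: 33.02
position: [0.4167, -0.2806, 0.0182]
ee_rot: [-0.102, 3.14, -0.0]
force: [-1.7, 1.0, 6.3]
width: 0.07
gripper_force: 44.0
```

>>> {"api": "apply_moves", "payload": {"commands": [[0,0,0,0.2,0],[0,0,0,0.3,0],[0,0,0,0.4,0],[0,0,0,0,0]]}}

```text
clock: 33.52
position: [0.4179, -0.2811, 0.0737]
ee_rot: [-0.102, 3.137, -0.002]
force: [-0.0, 0.2, -1.6]
width: 0.068
gripper_force: 44.5
```

```bash
cat > cov.py <<'E'
from m import *
def plane(W,im,c,h,zr,r=.1):
    hsv=cv2.cvtColor(im,cv2.COLOR_RGB2HSV);hh=hsv[...,0].astype(int)
    m=(np.hypot(W[...,0]-c[0],W[...,1]-c[1])<r)&(hsv[...,1]>110)&(hsv[...,2]>50)&(np.minimum((hh-h)%180,(h-hh)%180)<8)&(W[...,2]>zr[0])&(W[...,2]<zr[1])
    p=W[m]; A=np.c_[p[:,:2]-c,np.ones(len(p))]; s=np.linalg.lstsq(A,p[:,2],rcond=None)[0]
    return len(p),s.round(4)
E
python3 - <<'E'
from cov import *
for n in("top","scene"):
    im,W=cloud(n); c=np.array([.42,-.342]); print(circ(W,im,*c,10,.07,.16),plane(W,im,c,10,(.07,.16)))
E
```

```text
(150, array([ 0.4247, -0.3422,  0.0617]), np.float64(0.104)) (150, array([0.0483, 0.1243, 0.1013]))
(380, array([ 0.4261, -0.3452,  0.0609]), np.float64(0.0965)) (380, array([0.002 , 0.1238, 0.0987]))
```

B is held, tilted about 7°, and both cameras agree on moving it (+0.222, +0.222) to sit over A.

>>> {"api": "apply_moves", "payload": {"commands": [[0,0,0,0.5,0],[0,0.2,0.2,0.5,0],[0,0.4,0.4,0,0],[0,0.5,0.5,0,0],[0,0.5,0.5,0,0],[0,0.5,0.5,0,0],[0,0.5,0.5,0,0],[0,0.5,0.5,0,0],[0,0.4,0.4,0,0],[0,0.2,0.2,0,0],[0,0,0,0,0]]}}

```text
clock: 35.0
position: [0.6385, -0.058, 0.1309]
ee_rot: [0.104, -3.138, -0.0]
force: [-1.2, 0.2, -1.6]
width: 0.063
gripper_force: 44.8
```

```bash
python3 - <<'E'
from cov import *
s=observe();print(s['position'],s['width'],yaw(),s['joints'].round(2))
for n in("top","scene"):
    im,W=cloud(n); c=np.array([.647,-.122])
    for a in((10,.1,.22),(0,.046,.064)):
        try: print(n,circ(W,im,*c,*a))
        except Exception as e: print(e)
    print(plane(W,im,c,10,(.1,.22)))
E
```

```text
[ 0.63851297 -0.05798469  0.1309418 ] 0.06253213201196427 93.8 [-0.2   0.53  0.31  1.63 -0.18  1.01  1.81]
top (286, array([ 0.6457, -0.1186,  0.0612]), np.float64(0.1541))
top (105, array([ 0.6498, -0.1196,  0.0703]), np.float64(0.0566))
(286, array([-0.0071,  0.1478,  0.159 ]))
scene (357, array([ 0.6458, -0.1245,  0.0606]), np.float64(0.1544))
scene (250, array([ 0.6479, -0.1235,  0.067 ]), np.float64(0.0534))
(357, array([-0.0002,  0.1288,  0.1558]))
```

>>> {"api": "apply_moves", "payload": {"commands": [[0,0.03,-0.04,-0.4,0],[0,0,0,-0.4,0],[0,0,0,-0.3,0],[0,0,0,-0.2,0],[0,0,0,-0.1,0],[0,0,0,-0.05,0],[0,0,0,0,0]]}}

```text
clock: 35.98
position: [0.6412, -0.0604, 0.0458]
ee_rot: [-0.103, 3.139, 0.001]
force: [-1.3, 2.0, 4.7]
width: 0.068
gripper_force: 45.7
```

>>> {"api": "apply_moves", "payload": {"commands": [[0,0,0,-0.04,0],[0,0,0,-0.03,0],[0,0,0,0,0]]}}

```text
clock: 36.35
position: [0.6417, -0.06, 0.0421]
ee_rot: [-0.104, 3.137, 0.001]
force: [-1.2, 4.8, 7.1]
width: 0.07
gripper_force: 46.9
```

>>> {"api": "apply_moves", "payload": {"commands": [[35,0,0,0,0],[35,0,0,0,0],[35,0,0,0,0],[35,0,0,0.3,0],[35,0,0,0.6,0],[35,0,0,0.8,0],[35,0,0,0.5,0],[35,-0.5,-0.4,0,0],[35,-0.6,-0.6,0,0],[35,-0.6,-0.6,0,0],[35,0,0,0,0]]}}

```text
clock: 37.72
position: [0.5358, -0.1612, 0.1745]
ee_rot: [-0.092, 3.14, -0.002]
force: [0.5, 0.4, -0.1]
width: 0.349
gripper_force: 0.0
```

```bash
python3 - <<'E'
from cov import *
s=observe();print(s['position'],s['width'],yaw(),s['joints'].round(2))
for n in("top","scene"):
    im,W=cloud(n); c=np.array([.647,-.122]); cc=np.array([.621,-.354])
    if n=="top": save("t12.png",im)
    for k,a in((c,(10,.064,.095)),(c,(0,.046,.064)),(cc,(70,.046,.064))):
        try: print(n,circ(W,im,*k,*a),plane(W,im,k,a[0],a[1:]))
        except Exception as e: print(e)
E
```

```text
[ 0.53581881 -0.16118756  0.17447576] 0.34878643680370536 93.34 [-0.07  0.36  0.35  1.79 -0.14  1.02  1.97]
top (315, array([ 0.6475, -0.1218,  0.0609]), np.float64(0.0783)) (315, array([0.0078, 0.0123, 0.0777]))
top (101, array([ 0.649 , -0.1202,  0.0687]), np.float64(0.0564)) (101, array([-0.0068,  0.0185,  0.0554]))
top (216, array([ 0.6205, -0.352 ,  0.0546]), np.float64(0.0566)) (216, array([-0.0014,  0.0271,  0.0564]))
scene (417, array([ 0.6491, -0.1253,  0.0611]), np.float64(0.0751)) (417, array([ 0.0078, -0.0145,  0.0746]))
scene (207, array([ 0.6474, -0.1226,  0.068 ]), np.float64(0.0532)) (207, array([-0.0148,  0.0243,  0.0545]))
scene (370, array([ 0.6217, -0.3556,  0.055 ]), np.float64(0.0537)) (370, array([ 0.005 , -0.0088,  0.0536]))
```

B is nested: 22 mm up, level and centred within 2 mm. Now C.

>>> {"api": "apply_moves", "payload": {"commands": [[40,0.1,-0.4,0,0],[40,0.3,-0.5,0,0],[40,0.4,-0.5,-0.2,0],[40,0.4,-0.5,-0.3,0],[40,0.16,-0.37,-0.4,0],[40,0,0,0,0]]}}

```text
clock: 38.58
position: [0.6201, -0.2933, 0.1164]
ee_rot: [0.102, -3.137, -0.001]
force: [0.3, 0.5, 1.0]
width: 0.399
gripper_force: 0.0
```

```bash
python3 - <<'E'
from cov import *
s=observe();print(s['position'],s['width'],yaw(),s['joints'].round(2))
im,W=cloud("wrist"); print(circ(W,im,.621,-.353,70))
im,W=cloud("scene"); print(circ(W,im,.621,-.353,70))
E
```

```text
[ 0.62007197 -0.29327518  0.1164005 ] 0.39935558762857 93.72 [ 0.15  0.62  0.35  1.52 -0.23  1.05  2.19]
(4509, array([ 0.6195, -0.3502,  0.0538]), np.float64(0.0556))
(371, array([ 0.6215, -0.3555,  0.0549]), np.float64(0.0535))
```

>>> {"api": "apply_moves", "payload": {"commands": [[40,-0.05,-0.05,-0.6,0],[40,0,0,-0.6,0],[40,0,0,-0.3,0],[40,0,0,-0.16,0],[0,0,0,0,0],[0,0,0,0,0],[0,0,0,0,0],[0,0,0,0,0],[0,0,0,0,0],[0,0,0,0,0]], "newtons": 55}}

```text
clock: 39.92
position: [0.6178, -0.296, 0.0197]
ee_rot: [-0.103, 3.139, -0.0]
force: [1.0, 1.9, 5.5]
width: 0.079
gripper_force: 51.5
```

>>> {"api": "apply_moves", "payload": {"commands": [[0,0,0,0.2,0],[0,0,0,0.4,0],[0,0,0,0.6,0],[0,0,0,0.6,0],[0,0,0,0.3,0],[0,0,0,0,0]]}}

```text
clock: 40.67
position: [0.6175, -0.2965, 0.1461]
ee_rot: [-0.102, 3.138, -0.001]
force: [-0.5, -0.7, -1.1]
width: 0.073
gripper_force: 53.2
```

```bash
python3 - <<'E'
from cov import *
s=observe();print(s['position'],s['width'],yaw(),s['joints'].round(2))
c=np.array([.621,-.354])
for n in("top","scene"):
    im,W=cloud(n)
    print(n,circ(W,im,*c,70,.1,.22),plane(W,im,c,70,(.1,.22)), circ(W,im,.648,-.122,10,.064,.095))
E
```

```text
[ 0.61747326 -0.29645471  0.14607295] 0.07252356307907448 93.72 [ 0.15  0.59  0.36  1.5  -0.22  1.1   2.19]
top (0, array([ 0.621, -0.354,  0.06 ]), np.float64(nan)) (0, array([0., 0., 0.])) (438, array([ 0.6475, -0.1216,  0.0609]), np.float64(0.0782))
scene (295, array([ 0.6198, -0.3555,  0.0545]), np.float64(0.1736)) (295, array([0.0273, 0.0498, 0.1733])) (412, array([ 0.6487, -0.1252,  0.0611]), np.float64(0.075))
  return _methods._mean(a, axis=axis, dtype=dtype,
  ret = ret.dtype.type(ret / rcount)
```

>>> {"api": "apply_moves", "payload": {"commands": [[0,0.05,0.3,0,0],[0,0.07,0.5,0,0],[0,0.07,0.6,0,0],[0,0.07,0.6,0,0],[0,0.07,0.6,0,0],[0,0.07,0.6,0,0],[0,0.05,0.4,0,0],[0,0.03,0.22,0,0],[0,0,0,0,0]]}}

```text
clock: 41.9
position: [0.6457, -0.0654, 0.1445]
ee_rot: [0.106, -3.139, -0.001]
force: [-0.5, -1.4, -1.8]
width: 0.073
gripper_force: 53.2
```

```bash
python3 - <<'E'
from cov import *
s=observe();print(s['position'],s['width'])
im,W=cloud("scene"); c=np.array([.648,-.123])
print(circ(W,im,*c,70,.13,.22),plane(W,im,c,70,(.13,.22)),circ(W,im,*c,10,.064,.095))
E
```

```text
[ 0.64573502 -0.06535416  0.14450157] 0.07322441710921358
(244, array([ 0.6487, -0.1254,  0.0548]), np.float64(0.1729)) (244, array([0.0234, 0.0598, 0.1733])) (260, array([ 0.6488, -0.1251,  0.0612]), np.float64(0.0752))
```

C is aligned over B within 1 mm. Lowering.

>>> {"api": "apply_moves", "payload": {"commands": [[0,0,-0.02,-0.4,0],[0,0,0,-0.4,0],[0,0,0,-0.25,0],[0,0,0,-0.15,0],[0,0,0,-0.08,0],[0,0,0,0,0]]}}

```text
clock: 42.7
position: [0.6461, -0.0683, 0.0686]
ee_rot: [-0.102, 3.14, -0.0]
force: [1.1, -0.7, -1.1]
width: 0.079
gripper_force: 53.2
```

>>> {"api": "apply_moves", "payload": {"commands": [[0,0,0,-0.03,0],[0,0,0,0,0]]}}

```text
clock: 42.95
position: [0.6463, -0.068, 0.067]
ee_rot: [-0.103, 3.139, 0.0]
force: [0.2, -0.3, 0.1]
width: 0.074
gripper_force: 53.4
```

>>> {"api": "apply_moves", "payload": {"commands": [[0,0,0,-0.03,0],[0,0,0,-0.02,0],[0,0,0,0,0]]}}

```text
clock: 43.32
position: [0.6464, -0.0675, 0.0641]
ee_rot: [-0.103, 3.139, 0.001]
force: [-0.4, 2.2, 4.3]
width: 0.076
gripper_force: 54.1
```

>>> {"api": "apply_moves", "payload": {"commands": [[35,0,0,0,0],[35,0,0,0,0],[35,0,0,0,0],[35,0,0,0.3,0],[35,0,0,0.6,0],[35,0,0,0.8,0],[35,0,0,0.5,0],[35,-0.5,-0.2,0,0],[35,-0.7,-0.2,0,0],[35,-0.7,-0.2,0,0],[35,-0.7,-0.2,0,0],[35,0,0,0,0]]}}

```text
clock: 44.82
position: [0.4873, -0.1176, 0.197]
ee_rot: [-0.097, 3.14, 0.001]
force: [0.1, 0.1, -0.1]
width: 0.351
gripper_force: 0.0
```

```bash
python3 lid.py; python3 - <<'E'
from cov import *
s=observe();print(s['position'],s['force'])
for n in("top","scene"):
    im,W=cloud(n); c=np.array([.648,-.123])
    if n=="scene": save("s13.png",im)
    for k,a in((c,(70,.085,.115)),(c,(10,.064,.085)),(c,(0,.046,.064))):
        try: print(n,circ(W,im,*k,*a),plane(W,im,k,a[0],a[1:]))
        except Exception as e: print(e)
E
```

```text
2142
slope,z at hinge [-0.00571986  0.10693886]
[ 0.48940771 -0.11675381  0.19703497] [ 0.53596795  0.36322473 -0.05831978]
top (225, array([ 0.6473, -0.1246,  0.0541]), np.float64(0.1)) (225, array([-0.0092,  0.001 ,  0.1003]))
top (175, array([ 0.6491, -0.1232,  0.0636]), np.float64(0.079)) (175, array([ 0.003 , -0.0076,  0.079 ]))
top (152, array([ 0.6485, -0.1207,  0.0692]), np.float64(0.0571)) (152, array([-0.0019,  0.0021,  0.0571]))
scene (333, array([ 0.6491, -0.1277,  0.0551]), np.float64(0.0968)) (333, array([ 0.0113, -0.0073,  0.0962]))
scene (196, array([ 0.6481, -0.1238,  0.0623]), np.float64(0.0752)) (196, array([-0.0063,  0.0093,  0.0755]))
scene (199, array([ 0.6472, -0.1223,  0.0681]), np.float64(0.0534)) (199, array([-0.0108,  0.0084,  0.0539]))
```

View pics/s13.png

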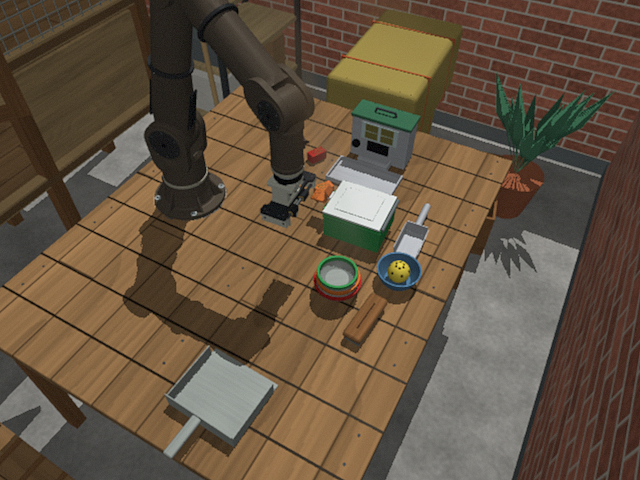

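The scene shows the covers nested red, orange, green at (337,277): rims 22 mm apart, level, axes within 4 mm of each other. The lid is shut at (360,205), the tray is empty and the arm is clear. Handing in.

```bash
python3 -c "
from cell import arm
print(arm.sign_off())"
```

```text
the job is handed in; nothing more can be done
None
```

The job is handed in, though the sign-off returned no verdict: all three hay bricks are in the tub with its lid latched, and the red, orange and green covers (the fourth, blue one was absent) are nested level on the bench.

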